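# Feed a thick offcut through the scrap box flap

## Task

Two offcuts lie on the feed deck of the scrap box, each in front of its own hanging flap. With your fingertips gently push the short, thick one along its lane and under its flap until it drops into the box, then draw back so that the flap swings shut; do not pinch or lift it. Leave the long, slim offcut lying where it is.

Things in the scene. Friction and masses are not known exactly. Their poses are not given: they have to be found in the camera images.
- feed_box: Plywood scrap feed box on the bench, 250 x 212 mm, fixed. Origin at bench level, midway between its two lanes, in the plane of the hanging flaps. +x: feed direction, from the open front of the deck into the box; +y: toward the left lane. Level feed deck, top 80 mm above the bench, from x = -150 mm (open front) to a smooth steel lip ending at x = -4 mm; beyond lies the box, to x = 100 mm, floor 76 mm below the deck
- mouth_left (a point): Point on deck level in the middle of the left mouth, in the flap's plane, 4 mm past the lip. Axes as the feed box. The left lane runs up to it along x, centre line at y = +46 mm of the feed box, 81 mm wide between rails 15 mm high. A part pushed until clearly more than half its length is past the lip tips and drops into the box by itself
- mouth_right (a point): The same for the right mouth and lane (y = -46 mm). Each mouth is 72 mm wide and 40 mm high in a frame from x = -6 to +4 mm; its header bar lies 40 to 50 mm above the deck, the box's clear flat roof behind it up to 54 mm above the deck. Fingers need not pass the header
- flap_left (a joint): Left flap: smooth aluminium plate 68 mm wide, 4 mm thick, 25 g, hung on a hinge 40 mm above the deck, lower edge 2 mm above the deck. 0 = hangs shut (rad); grows as the lower edge swings into the box, to 1.45; it cannot swing toward the deck's front. It falls shut by its own weight; a light push (under 1 N) opens it
- flap_right (a joint): Right flap, the same
- thick_offcut: The short, thick offcut to feed: a hardwood block 40 mm (its x) by 60 mm (its y, the grain) by 25 mm high (its z), about 35 g. Origin at the centre of its underside. Lies on the deck in one of the lanes, its 60 mm side roughly along the lane (up to 0.3 rad askew)
- long_offcut: The long, slim offcut to leave alone: a wooden block 30 mm (its x) by 80 mm (its y) by 18 mm high, about 26 g. Origin at the centre of its underside. Lies on the deck in the other lane
Things that resemble listed ones, but are neither listed nor needed, are in the scene too. Leave any purple look-alike of the thick_offcut alone.

How it is judged (in metres and radians):
On the way, in this order (a step that is already met when the one before it is completed fails the run):
1. the thick offcut, standing on the deck, pushes a flap open (value of joint any of flap_left, flap_right above 0.3 rad and x of thick_offcut in the frame of feed_box above -0.045 m and height (world z) of thick_offcut above 0.065 m).
2. the thick offcut has dropped into the box (height (world z) of thick_offcut below 0.06 m and x of thick_offcut in the frame of feed_box between -0.004 and 0.1 m and y of thick_offcut in the frame of feed_box between -0.1 and 0.1 m), for 0.2 s.
At the end, for the whole second after the job is handed in: The thick offcut lies at rest inside the box (its origin less than 60 mm above the bench and within the box), both flaps hang shut within 0.06 rad, and the long offcut is within 15 mm of where it lay (all of step 2 and value of joint each of flap_left, flap_right below 0.06 rad and linear speed of thick_offcut below 0.02 m/s and distance of long_offcut from where it was at the start of the episode below 0.015 m); the robot touches nothing.
It fails at once if the thick offcut is lifted (more than 20 mm off the deck) (height (world z) of thick_offcut above 0.1 m).
It fails at once if the thick offcut is pinched or pushed with more than 15 N (contact force between the fingers and thick_offcut above 15 N).
It fails at once if the long offcut is pushed or lifted away from its place (more than 15 mm) (distance of long_offcut from where it was at the start of the episode above 0.015 m).
It also fails if it takes over 38 s, if anything falls off the work surface, if the arm or the gripper's body presses on something with over 40 N, if the wrist force passes 120 N, or if a joint passes its speed limit or range.

## Robot

A 6-joint arm with a two-finger parallel gripper is mounted at the origin on a cart in front of the work surface, level with it; the furniture and walls round the work are solid. World frame = base frame: x ahead of the robot, y to its left, z up, the work surface at z = 0. Lengths are in mm, angles in rad, forces in N, time in s.
With the tool pointing down it reaches from about 275 to 750 mm from the base axis. Payload 10.2 kg.
Tool frame: the origin (TCP) lies between the finger pads; the fingertips stand 17 mm ahead of it and the grasp point (between the pads) lies 2 mm behind it; y points along the fingers, x is the direction in which the jaws open and shut, and the axes are right-handed (so a half turn about y gives the same grasp; the last joint's range is limited). The gripper opens to 85 mm and grips with 20 to 120 N. Pads are 22 mm wide; open, the fingers measure 114 mm over their backs; the gripper's body (76 mm by 85 mm) begins 54 mm behind the grasp point. The pads swing forward as they close: fully open they stand 13 mm farther back than shut.
Start: joints at [-0.223, 0.313, 1.498, -0, 1.331, -0.223], TCP at [525.006, -0.014, 248.294] pointing down, gripper open.
Joint ranges: [-2.94, 2.94], [-0.97, 2.17], [0.19, 2.56], [-1.23, 4.37], [0.02, 3.11], [-2.88, 2.88]. Speed limits (rad/s): [2.39, 2.39, 3.01, 3.14, 3.14, 3.14].

## Interface

Orientations are given as a unit quaternion [w, x, y, z].
In Python, from rig import ctrl gives the robot as it stands.
- The arm moves only by the tool jog_arm, never from a script. Its argument "targets" is a list of rows, each an object with "offset": the shift along the tool's x, y, z in m, a list of three; "yaw": the turn about the tool's y in rad. In form: [{"offset": [dx, dy, dz], "yaw": yaw}, ...]. A call has 1 to 12 rows; each row is the pose to reach, as a shift and turn from the pose measured when the call began, along the tool's axes at that moment; what a row does not reach only later rows make up. A row lasts 1/12 s, in which the tool goes at most 41.7 mm and 7.16 degrees, less where a joint would pass 70% of its speed; a pose out of reach is approached as far as the arm can. A call with a gripper value outside its range is refused whole. "fingers" is the finger opening in m, from 0 to 0.0854, set as the call begins (left out, the last holds). The fingers move at their own pace and stop on an object; "grip_force" is the grip in N (left out, the last holds). Time passes only in rows, so rows that repeat a pose let the fingers close. It gives the time, the measured TCP pose, the force and the opening at its end, in the units of the state.
- ctrl.sense(): the state, without advancing time (a new reading comes with each control period).
- ctrl.capture(name): name is "scene" or "side" or "wrist"; returns a dict with "img" (480x640x3 uint8, red, green, blue), "intrinsics" (3x3 intrinsics, pixels), "T" (4x4, takes a point from camera to world coordinates); the wrist camera has in their place "mount" (4x4, takes a point from camera to tool coordinates, whose origin is the TCP and whose axes are the tool frame's). Camera axes: x right, y up, looking along -z (the intrinsics and any distortion apply to the point x, -y, -z); pixel columns grow to the right and rows downward; lengths in mm; the calibration is good to about 2 mm. A picture is of the moment at which its call begins: read the wrist's pose just before it. There is no depth.
- ctrl.finish_job(): hands the job in, once; it reports no verdict.
Trained networks look in the newest picture that a camera, given by its name, has taken for a name from the list of things; names that differ only in an ending like _2 or _b are one class to them, and where a whole thing is asked for, a point or a joint stands for the part that bears it (a point fixed in the world has none). Each returns a list of dicts, best first, with "score" (0 to 1); they miss things now and then, are a little off and sometimes report something else, mostly with a low value. They report only what shows in the picture. A call takes as long as a camera call. They do not tell look-alikes from the thing itself.
- ctrl.boxes_of(camera, target): "box" ([left, top, right, bottom] in pixels, round what is visible of it).
- ctrl.regions_of(camera, target): "region" (480x640 bool, what is visible of it) and "box" ([left, top, right, bottom] in pixels, round what is visible of it).
The state is a dict: "time_s": time; "joints": joint angles; "dq": joint speeds; "tau": joint torques, N m; "eef_pos": TCP position; "ee_rot": TCP orientation; "force": force on the tool from outside, world axes, zero at the start; "wrist_torque": the same for the moment, N m; "grip_width": opening from 0.0 (shut) to 1.0 (fully open).
Only numpy, scipy, OpenCV 4.12 (cv2) and the standard library are available. Lean on these libraries where they do the work, as an engineer would, in place of code of your own. Each camera call takes 0.05 s, during which the arm holds its last target.

## Working session

There is one attempt and no reset: what is moved stays moved. The work goes in short steps, Python scripts to look and compute and a tool call to move; the robot and the scene stay as the last step left them, time stands still between calls to the robot, and variables do not carry over. Pictures are saved under pics/ and viewed, and the job is handed in when it is done.

Besides the shell and the picture viewer there is one more tool, called after "Call:" by a JSON object that holds its "method" and its "body". jog_arm: Moves the arm, as the interface text tells. Its arguments: {"type":"object","properties":{"targets":{"type":"array"},"fingers":{"type":"number"},"grip_force":{"type":"number"}},"required":["targets"]}

```bash
mkdir -p pics; ls; cat > h.py <<'E'
import numpy as np,cv2
from rig import ctrl
def cap(n,f):
    c=ctrl.capture(n); cv2.imwrite('pics/'+f,c['img'][:,:,::-1]); np.savez('pics/'+f+'.npz',**{k:np.array(v) for k,v in c.items()}); return c
E
python3 - <<'E'
from h import *
print(ctrl.sense())
for n in ['scene','side','wrist']:
    c=cap(n,n+'0.png'); print(n,{k:np.round(v,3).tolist() for k,v in c.items() if k!='img'})
    for t in ['feed_box','thick_offcut','long_offcut','flap_left']:
        print(t,[(np.round(d['box']).tolist(),round(d['score'],2)) for d in ctrl.boxes_of(n,t)])
E
```

```text
pics
{'time_s': 0.0, 'joints': array([-2.23368285e-01,  3.13461708e-01,  1.49843561e+00,  3.45241569e-05,
        1.33093975e+00, -2.23381600e-01]), 'dq': array([-0.00044531, -0.00028281, -0.00168917, -0.00105148,  0.00035371,
        0.00085821]), 'tau': array([-5.78409599e-04, -4.12261176e+01, -2.59742296e+01, -3.58453699e-04,
        4.11797926e-03, -1.23038126e-05]), 'eef_pos': array([5.24781318e+02, 6.23554005e-02, 2.47729610e+02]), 'ee_rot': array([ 7.07215667e-01, -7.06997622e-01,  4.24608664e-04,  4.28209496e-04]), 'force': array([ 0.67632327,  0.64396478, -0.65940325]), 'wrist_torque': array([ 0.0073105 , -0.05735023,  0.00493622]), 'grip_width': 1.0014909558690233}
scene {'intrinsics': [[554.882, 0.0, 322.189], [0.0, 554.882, 241.249], [0.0, 0.0, 1.0]], 'T': [[0.546, 0.578, -0.606, 10.476], [-0.837, 0.389, -0.383, -326.468], [0.014, 0.717, 0.697, 751.689], [0.0, 0.0, 0.0, 1.0]]}
feed_box [([235.0, 171.0, 421.0, 345.0], 0.62)]
thick_offcut [([233.0, 222.0, 253.0, 254.0], 0.96), ([373.0, 320.0, 416.0, 361.0], 0.86), ([421.0, 218.0, 457.0, 251.0], 0.83), ([304.0, 375.0, 348.0,
[... 620 characters left out ...]
[192.0, 298.0, 213.0, 328.0], 0.57)]
long_offcut [([322.0, 204.0, 353.0, 240.0], 0.65)]
flap_left []
wrist {'intrinsics': [[356.876, 0.0, 318.085], [0.0, 356.876, 240.5], [0.0, 0.0, 1.0]], 'mount': [[1.0, 0.001, -0.002, -1.367], [-0.002, 0.264, -0.965, -125.871], [-0.001, 0.965, 0.264, 68.145], [0.0, 0.0, 0.0, 1.0]]}
feed_box [([241.0, 29.0, 632.0, 342.0], 0.96)]
thick_offcut [([156.0, 272.0, 222.0, 312.0], 0.97), ([287.0, 306.0, 351.0, 361.0], 0.69), ([353.0, 0.0, 376.0, 13.0], 0.64), ([562.0, 267.0, 608.0, 327.0], 0.58), ([288.0, 205.0, 376.0, 274.0], 0.57)]
long_offcut [([274.0, 87.0, 384.0, 148.0], 0.95), ([240.0, 28.0, 632.0, 343.0], 0.64)]
flap_left [([426.0, 78.0, 448.0, 180.0], 0.7)]
```

View pics/scene0.png

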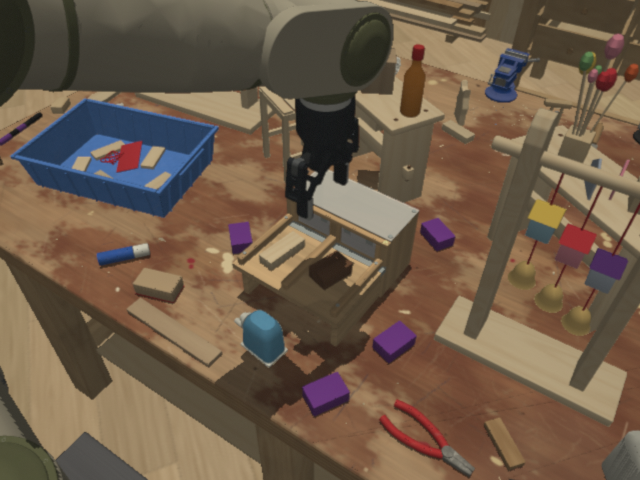

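View pics/wrist0.png

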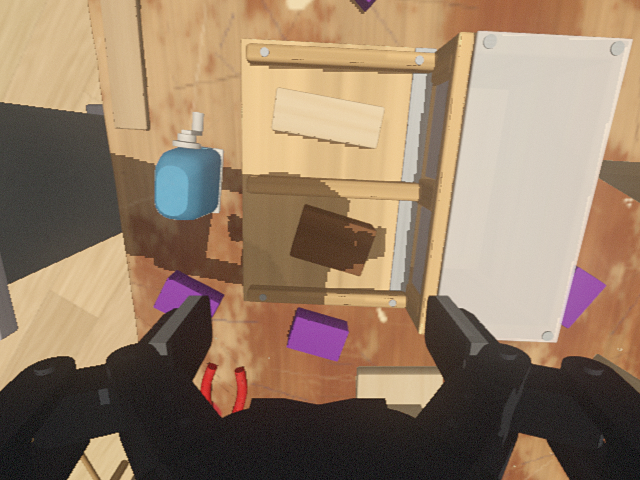

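View pics/side0.png

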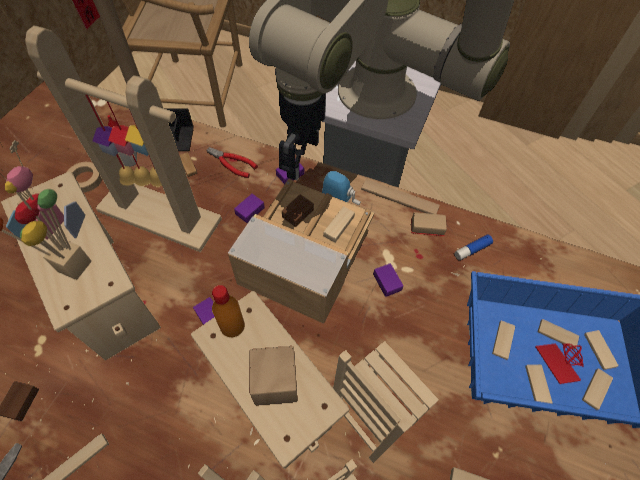

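Candidates for the thick offcut in the wrist image are the dark brown block at about (334,240), in the right lane on the deck, and purple blocks at (189,292), (318,333) and (585,297), which sit on the bench. The brown one fits, because it is on the deck, in a lane, and not purple. The long, pale offcut is at (328,118) in the left lane. I'll confirm with a crop and then measure.

```bash
cat >> h.py <<'E'
from scipy.spatial.transform import Rotation as R
def Tw(c,s=None):
    if 'T' in c: return np.array(c['T'])
    q=s['ee_rot']; T=np.eye(4); T[:3,:3]=R.from_quat([q[1],q[2],q[3],q[0]]).as_matrix(); T[:3,3]=s['eef_pos']; return T@np.array(c['mount'])
def bp(px,K,T,z):
    px=np.atleast_2d(px).astype(float)
    d=np.c_[(px[:,0]-K[0,2])/K[0,0],-(px[:,1]-K[1,2])/K[1,1],-np.ones(len(px))]@T[:3,:3].T
    o=T[:3,3]; return o+d*((z-o[2])/d[:,2])[:,None]
E
python3 - <<'E'
from h import *
s=ctrl.sense(); c=cap('wrist','w1.png'); T=Tw(c,s); K=c['intrinsics']
im=c['img'][:,:,::-1]
cr=cv2.resize(im[20:350,230:470],None,fx=2.4,fy=1.8*1.0,interpolation=cv2.INTER_CUBIC)
cr=cv2.resize(im[20:320,230:470],None,fx=2,fy=2,interpolation=cv2.INTER_CUBIC); cr=np.clip(cr.astype(float)*1.6,0,255).astype(np.uint8)
cv2.imwrite('pics/w1c.png',cr)
for n,z in [('thick_offcut',105),('long_offcut',98)]:
    for d in ctrl.regions_of('wrist',n):
        m=d['region'].astype(np.uint8); r=cv2.minAreaRect(cv2.findNonZero(m)); b=cv2.boxPoints(r)
        P=bp(b,K,T,z); print(n,round(d['score'],2),d['box'],m.sum()); print(np.round(b).tolist(),np.round(P[:,:2],1).tolist(), np.round(P.mean(0),1))
E
```

```text
thick_offcut 0.92 [565.0, 266.9, 609.2, 330.8] 1316
[[547.0, 316.0], [577.0, 266.0], [607.0, 284.0], [577.0, 334.0]] [[714.8, -71.0], [731.1, -27.0], [758.1, -42.1], [742.8, -87.4]] [736.7 -56.9 105. ]
thick_offcut 0.89 [287.9, 305.4, 349.1, 363.7] 2370
[[284.0, 347.0], [297.0, 305.0], [352.0, 321.0], [339.0, 363.0]] [[495.4, -99.4], [506.5, -60.6], [552.2, -75.3], [542.5, -115.3]] [524.1 -87.6 105. ]
thick_offcut 0.77 [290.7, 204.5, 376.0, 272.4] 3996
[[288.0, 255.0], [304.0, 203.0], [378.0, 225.0], [362.0, 277.0]] [[500.6, -17.6], [513.1, 23.9], [570.2, 7.0], [559.8, -35.9]] [535.9  -5.7 105. ]
thick_offcut 0.72 [154.9, 268.4, 222.7, 312.8] 1457
[[153.0, 306.0], [173.0, 267.0], [224.0, 293.0], [205.0, 332.0]] [[388.6, -61.4], [408.2, -27.7], [447.8, -50.0], [429.0, -85.2]] [418.4 -56.1 105. ]
thick_offcut 0.53 [354.4, 0.0, 378.5, 12.8] 140
[[356.0, 0.0], [375.0, 0.0], [375.0, 11.0], [356.0, 11.0]] [[549.2, 159.1], [561.8, 159.1], [562.1, 152.7], [549.4, 152.7]] [555.6 155.9 105. ]
thick_offcut 0.38 [240.2, 31.1, 633.0, 341.4] 89567
[[230.0, 330.0], [242.0, 21.0], [633.0, 36.0], [622.0, 345.0]] [[450.2, -83.2], [473.1, 146.6], [737.6, 137.7], [782.5, -97.7]] [610.9  25.8 105. ]
long_offcut 0.57 [273.3, 86.7, 383.6, 149.1] 4665
[[269.0, 130.0], [277.0, 87.0], [385.0, 107.0], [377.0, 150.0]] [[488.0, 77.5], [494.9, 107.1], [572.9, 93.6], [568.4, 63.2]] [531.   85.3  98. ]
```

View pics/w1c.png

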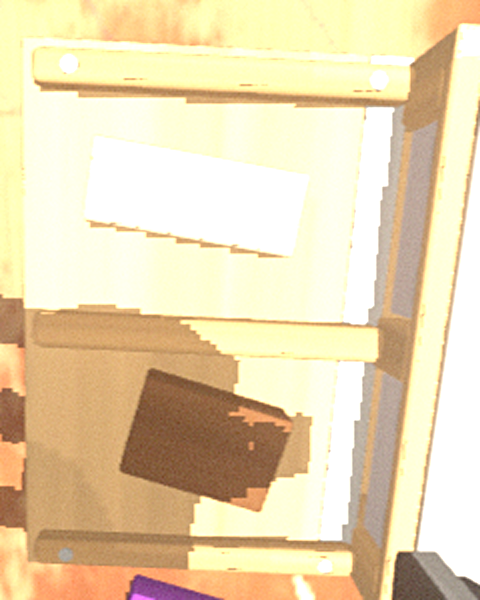

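The crop shows the brown block (crop 120-292, 370-512) askew in the right lane, and the pale long one in the left lane. Next is the box frame.

```bash
python3 - <<'E'
from h import *
s=ctrl.sense(); c=np.load('pics/w1.png.npz'); T=Tw({'mount':c['mount']},s); K=c['intrinsics']
f=lambda x,y:[230+x/2,20+y/2]
def show(n,p,z): print(n,np.round(bp([p],K,T,z)[0],1))
for n,p,z in [('front L',f(26,40),80),('front R',f(27,562),80),('centre rail top front (L edge)',f(35,312),95),('centre rail front R edge',f(35,345),95),('centre rail rear L',f(378,326),95),('rear R',f(378,362),95),('Lrail in front',f(37,90),95),('Lrail in rear',f(410,97),95),('Rrail in front',f(37,533),95),('Rrail in rear',f(350,545),95),
 ('roof FL',[476,33],134),('roof FR',[440,338],134),('roof BL',[631,40],134),('roof BR',[556,342],134)]: show(n,p,z)
E
```

```text
front L [468.7 141.6  80. ]
front R [457.3 -68.5  80. ]
centre rail top front (L edge) [469.6  43.4  95. ]
centre rail front R edge [469.   30.7  95. ]
centre rail rear L [602.6  38.   95. ]
rear R [603.7  23.9  95. ]
Lrail in front [474.5 121.8  95. ]
Lrail in rear [608.  119.5  95. ]
Rrail in front [465.6 -48.3  95. ]
Rrail in rear [597.6 -53.9  95. ]
roof FL [619.3 131.9 134. ]
roof FR [616. -74. 134.]
roof BL [713.7 128.1 134. ]
roof BR [704.3 -77.6 134. ]
```

```bash
python3 - <<'E'
from h import *
s=ctrl.sense(); c=np.load('pics/w1.png.npz'); T=Tw({'mount':c['mount']},s); K=c['intrinsics']
c2=np.load('pics/scene0.png.npz')
def proj(P,c):
    Ti=np.linalg.inv(c['T']);p=Ti[:3,:3]@P+Ti[:3,3];k=c['K'] if 'K' in c else c['intrinsics'];return k[0,0]*p[0]/-p[2]+k[0,2],-k[1,1]*p[1]/-p[2]+k[1,2]
for z in [60,80,100,120,140]:
    P=bp([[173,190],[220,180]],K,T,z); print(z,P[:,:2].round(),[np.round(proj(p,c2)) for p in P])
im=c2['img'][200:400,200:440,::-1]; cv2.imwrite('pics/sc.png',cv2.resize(im,None,fx=3,fy=3,interpolation=cv2.INTER_CUBIC))
# block check in scene cam
for p in bp([[288,255],[304,203],[378,225],[362,277]],K,T,105): print(np.round(proj(p,c2)))
E
```

```text
60 [[397.  28.]
 [439.  37.]] [array([260., 329.]), array([272., 309.])]
80 [[405.  31.]
 [444.  39.]] [array([261., 316.]), array([272., 298.])]
100 [[413.  33.]
 [450.  41.]] [array([262., 304.]), array([272., 287.])]
120 [[421.  36.]
 [455.  43.]] [array([263., 291.]), array([273., 275.])]
140 [[429.  38.]
 [460.  45.]] [array([264., 278.]), array([273., 264.])]
[322. 280.]
[305. 264.]
[333. 247.]
[352. 262.]
```

View pics/sc.png

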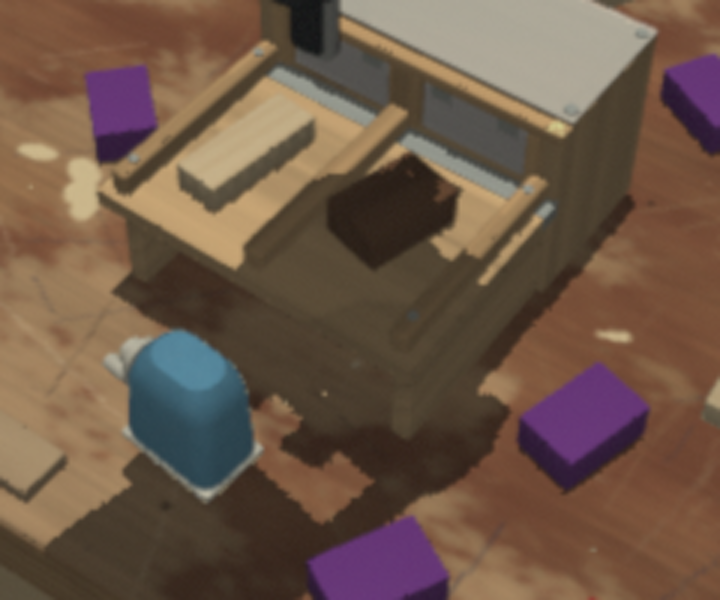

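The brown block's top corners agree between the cameras to about 4 px. The bottle top is at most about 75 mm high, so it will be well below the gripper body. I'll turn the gripper 90° so both closed-up fingertips push across the lane, and place it behind the block.

Call:
{"method": "jog_arm", "body": {"targets": [{"offset": [-0.004, 0.004, 0], "yaw": -0.12}, {"offset": [-0.008, 0.008, -0.001], "yaw": -0.24}, {"offset": [-0.012, 0.012, -0.001], "yaw": -0.36}, {"offset": [-0.016, 0.016, -0.002], "yaw": -0.48}, {"offset": [-0.02, 0.02, -0.002], "yaw": -0.6}, {"offset": [-0.024, 0.024, -0.003], "yaw": -0.72}, {"offset": [-0.028, 0.028, -0.003], "yaw": -0.84}, {"offset": [-0.032, 0.032, -0.004], "yaw": -0.96}, {"offset": [-0.036, 0.036, -0.004], "yaw": -1.08}, {"offset": [-0.04, 0.04, -0.005], "yaw": -1.2}, {"offset": [-0.044, 0.044, -0.005], "yaw": -1.32}, {"offset": [-0.048, 0.048, -0.006], "yaw": -1.44}], "fingers": 0.015, "grip_force": 20}}

```text
time_s: 1.9
eef_pos: [476.8, -6.0, 200.2]
ee_rot: [-0.53, 0.53, 0.468, -0.468]
force: [-0.3, -0.4, 0.6]
grip_width: 0.173
```

Call:
{"method": "jog_arm", "body": {"targets": [{"offset": [0, 0, 0], "yaw": -0.09}, {"offset": [0, 0, 0], "yaw": -0.09}, {"offset": [0, 0, 0], "yaw": -0.09}]}}

```text
time_s: 2.15
eef_pos: [476.9, -6.0, 200.3]
ee_rot: [-0.509, 0.509, 0.491, -0.49]
force: [-0.4, 0.3, -0.3]
grip_width: 0.176
```

```bash
python3 - <<'E'
from h import *
s=ctrl.sense(); T=Tw({'mount':np.eye(4)},s); print(s['eef_pos'],T[:3,:3].round(3).tolist(),s['grip_width'],s['force'],s['time_s'])
c=cap('wrist','w2.png'); cap('scene','s2.png')
print([(np.round(d['box']).tolist(),round(d['score'],2)) for d in ctrl.boxes_of('wrist','thick_offcut')])
E
```

```text
[476.91577522  -5.99129623 200.29263118] [[0.038, 0.0, -0.999], [0.999, -0.0, 0.038], [-0.0, -1.0, -0.0]] 0.17613208048670126 [-0.35358953  0.29934731 -0.31861805] 2.15
[([298.0, 275.0, 338.0, 372.0], 0.8), ([515.0, 274.0, 598.0, 351.0], 0.79), ([145.0, 235.0, 207.0, 310.0], 0.79), ([162.0, 67.0, 239.0, 156.0], 0.74)]
```

View pics/w2.png

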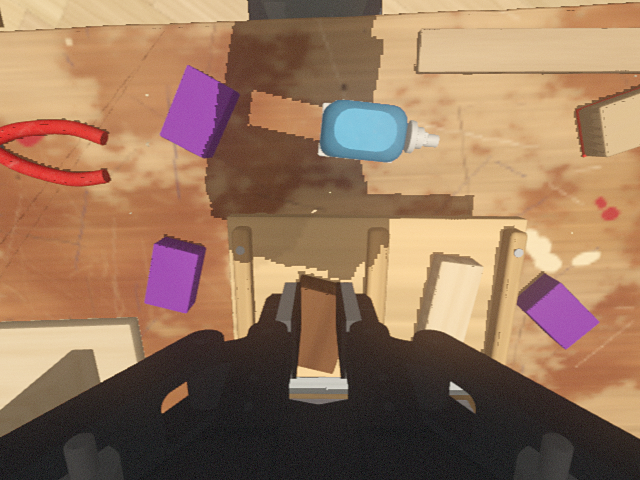

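```bash
python3 - <<'E'
from h import *
s=ctrl.sense(); c=np.load('pics/w2.png.npz'); T=Tw({'mount':c['mount']},s); K=c['intrinsics']
print(bp([[301,276],[338,284]],K,T,105).round(1))
print('rails front R,ctr,L',bp([[242,228],[378,228],[514,229]],K,T,95).round(1), bp([[229,220],[526,220]],K,T,80).round(1))
im=c['img'][200:420,220:430,::-1]; cv2.imwrite('pics/w2c.png',np.clip(cv2.resize(im,None,fx=2.7,fy=2.7,interpolation=cv2.INTER_CUBIC)*1.6,0,255))
E
```

```text
[[493.7 -16.6 105. ]
 [500.3   7.7 105. ]]
rails front R,ctr,L [[462.1 -54.8  95. ]
 [465.5  35.7  95. ]
 [469.6 126.2  95. ]] [[459.4 -66.8  80. ]
 [467.3 142.3  80. ]][ WARN:0@0.552] global loadsave.cpp:1063 imwrite_ Unsupported depth image for selected encoder is fallbacked to CV_8U.
```

View pics/w2c.png

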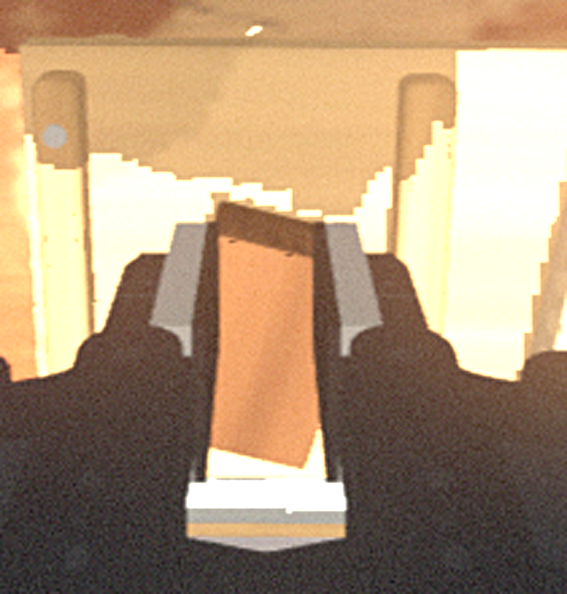

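View pics/s2.png

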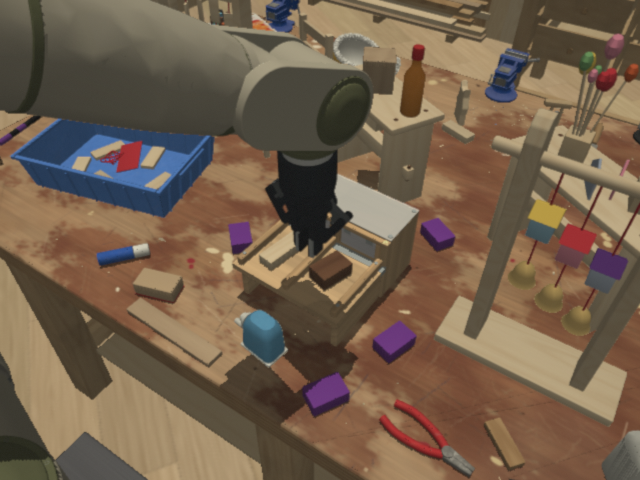

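The rear face's nearest corner is at about x=500. Next: descend behind it, tips staying above the deck.

Call:
{"method": "jog_arm", "body": {"targets": [{"offset": [0, 0.012, 0.002], "yaw": 0}, {"offset": [0, 0.028, 0.003], "yaw": 0}, {"offset": [0, 0.044, 0.003], "yaw": 0}, {"offset": [0, 0.06, 0.003], "yaw": 0}, {"offset": [0, 0.072, 0.003], "yaw": 0}, {"offset": [0, 0.08, 0.003], "yaw": 0}, {"offset": [0, 0.085, 0.003], "yaw": 0}, {"offset": [0, 0.088, 0.003], "yaw": 0}, {"offset": [0, 0.088, 0.003], "yaw": 0}]}}

```text
time_s: 3.05
eef_pos: [474.0, -5.9, 112.2]
ee_rot: [-0.509, 0.509, 0.491, -0.491]
force: [-0.9, -0.8, 0.5]
grip_width: 0.172
```

```bash
python3 - <<'E'
from h import *
s=ctrl.sense(); print(s['eef_pos'],s['force'],s['time_s'])
for n in ['wrist','scene','side']:
    c=cap(n,n[0]+n[1]+'3.png')
w=cv2.imread('pics/wr3.png')[180:420,180:460]; a=cv2.imread('pics/sc3.png')[180:340,220:440]; 
cv2.imwrite('pics/c3.png',np.vstack([cv2.resize(w,(700,600))[250:550]*1,cv2.resize(a,(700,509))[:300]]) if 0 else np.hstack([cv2.resize(w,(400,400)),cv2.resize(a,(400,400))]))
E
```

```text
[474.02293536  -5.88131818 112.16882623] [-0.91889264 -0.75243579  0.48745157] 3.05
```

View pics/c3.png

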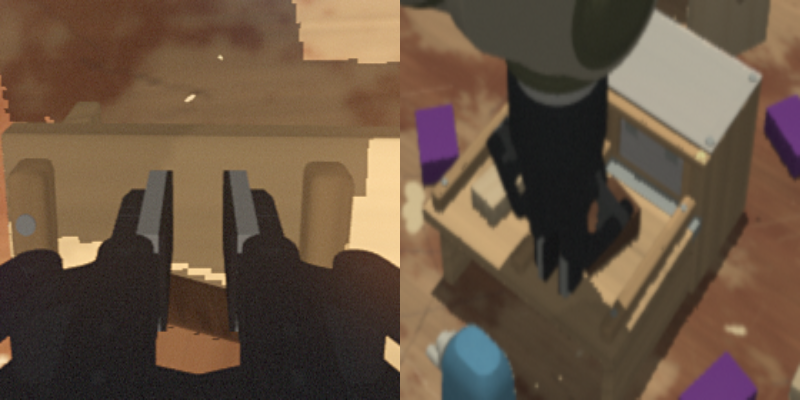

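View pics/wr3.png

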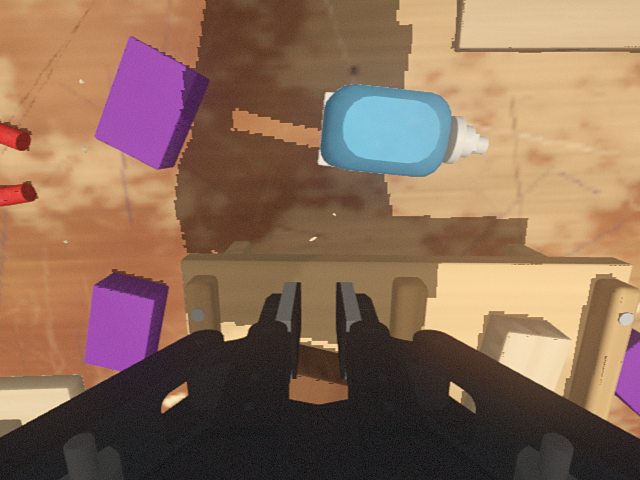

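The pads' tips are about 16 mm ahead of the TCP, so they are at z≈96. I'll go down 8 mm, then push gently along the lane.

Call:
{"method": "jog_arm", "body": {"targets": [{"offset": [0, 0.004, 0], "yaw": 0}, {"offset": [0, 0.008, 0], "yaw": 0}, {"offset": [0, 0.008, -0.004], "yaw": 0}, {"offset": [0, 0.008, -0.008], "yaw": 0}, {"offset": [0, 0.008, -0.012], "yaw": 0}, {"offset": [0, 0.008, -0.016], "yaw": 0}, {"offset": [0, 0.008, -0.02], "yaw": 0}, {"offset": [0, 0.008, -0.024], "yaw": 0}, {"offset": [0, 0.008, -0.028], "yaw": 0}, {"offset": [0, 0.008, -0.032], "yaw": 0}, {"offset": [0, 0.008, -0.036], "yaw": 0}, {"offset": [0, 0.008, -0.04], "yaw": 0}]}}

```text
time_s: 4.2
eef_pos: [514.7, -7.4, 104.9]
ee_rot: [-0.509, 0.51, 0.491, -0.49]
force: [-1.1, -1.1, 1.1]
grip_width: 0.174
```

```bash
cat > look.py <<'E'
from h import *
import sys
k=sys.argv[1]
s=ctrl.sense(); print(s['eef_pos'],s['force'],s['time_s'])
for n in ['wrist','scene','side']: cap(n,n[:2]+k+'.png')
w=cv2.imread(f'pics/wr{k}.png')[200:440,180:460]; a=cv2.imread(f'pics/sc{k}.png')[170:330,230:430]; b=cv2.imread(f'pics/si{k}.png')[160:320,210:390]
r=np.hstack([cv2.resize(x,(266,266)) if 0 else cv2.resize(x,(390,290)) for x in (w,a)]); r2=np.hstack([cv2.resize(b,(390,290)),np.zeros((290,390,3),np.uint8)])
cv2.imwrite(f'pics/c{k}.png',np.clip(np.vstack([r,r2]).astype(float)*1.4,0,255).astype(np.uint8))
E
python3 look.py 4
```

```text
[514.67967519  -7.42241557 104.8672155 ] [-1.14777573 -1.05914147  1.08125903] 4.2
```

View pics/c4.png

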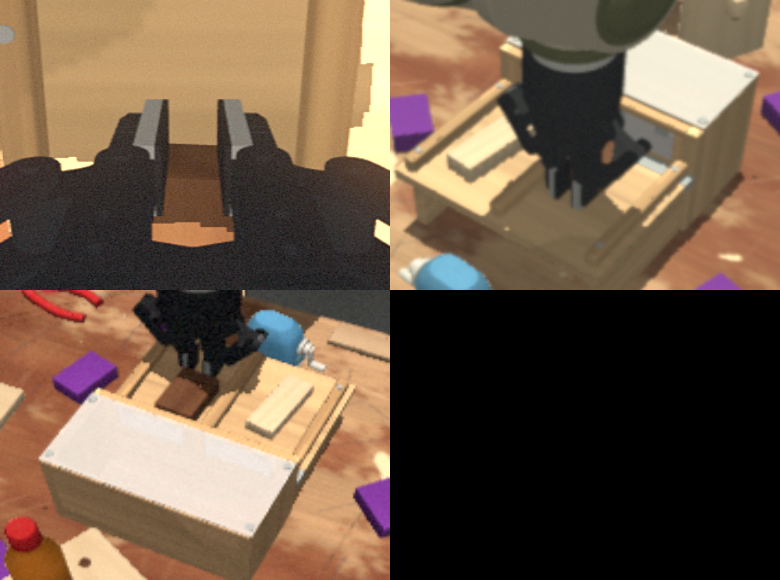

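The block has squared up against the fingertips and sits inside the lane. I'll keep pushing.

Call:
{"method": "jog_arm", "body": {"targets": [{"offset": [0, 0, -0.004], "yaw": 0}, {"offset": [0, 0, -0.008], "yaw": 0}, {"offset": [0, 0, -0.012], "yaw": 0}, {"offset": [0, 0, -0.016], "yaw": 0}, {"offset": [0, 0, -0.02], "yaw": 0}, {"offset": [0, 0, -0.024], "yaw": 0}, {"offset": [0, 0, -0.028], "yaw": 0}, {"offset": [0, 0, -0.032], "yaw": 0}]}}

```text
time_s: 5.02
eef_pos: [546.8, -8.6, 104.8]
ee_rot: [-0.509, 0.51, 0.491, -0.49]
force: [-0.5, 0.1, 1.0]
grip_width: 0.169
```

```bash
python3 look.py 5
```

```text
[546.84452875  -8.59924502 104.83578212] [-0.48639524  0.09159111  0.96414127] 5.0167
```

View pics/c5.png

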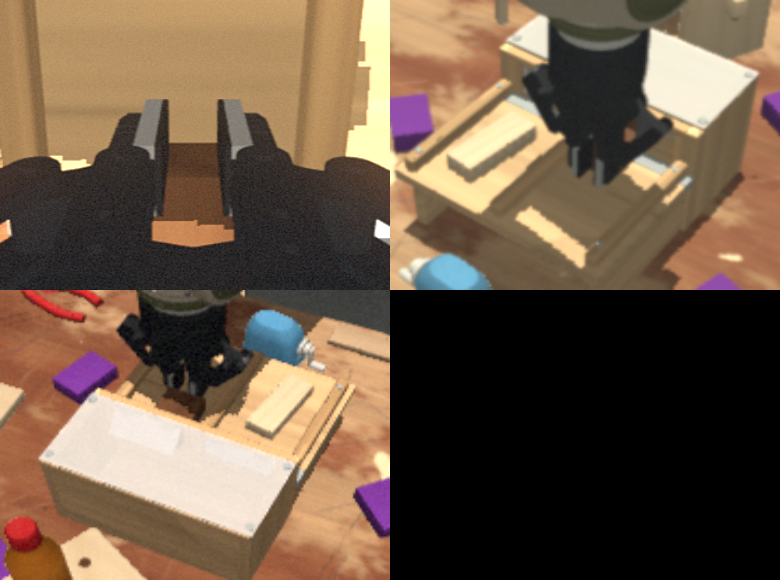

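Call:
{"method": "jog_arm", "body": {"targets": [{"offset": [0, 0, -0.004], "yaw": 0}, {"offset": [0, 0, -0.008], "yaw": 0}, {"offset": [0, 0, -0.012], "yaw": 0}, {"offset": [0, 0, -0.016], "yaw": 0}, {"offset": [0, 0, -0.02], "yaw": 0}, {"offset": [0, 0, -0.024], "yaw": 0}]}}

```text
time_s: 5.67
eef_pos: [571.2, -9.5, 104.8]
ee_rot: [-0.509, 0.51, 0.491, -0.49]
force: [-0.2, 0.1, 0.7]
grip_width: 0.17
```

```bash
python3 look.py 6
```

```text
[571.17182998  -9.51057072 104.81397853] [-0.21024099  0.10695226  0.70538373] 5.6667
```

View pics/c6.png

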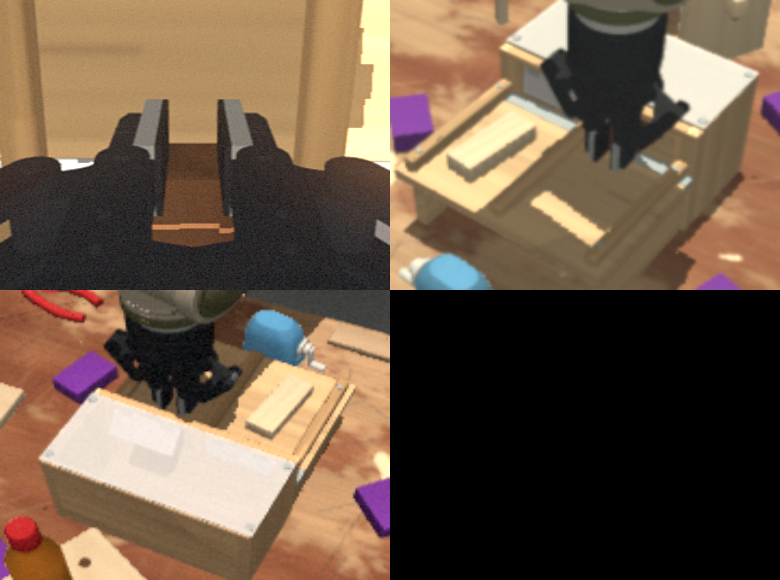

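Call:
{"method": "jog_arm", "body": {"targets": [{"offset": [0, 0, -0.004], "yaw": 0}, {"offset": [0, 0, -0.008], "yaw": 0}, {"offset": [0, 0, -0.011], "yaw": 0}, {"offset": [0, 0, -0.011], "yaw": 0}]}}

```text
time_s: 6.15
eef_pos: [582.5, -10.0, 104.7]
ee_rot: [-0.508, 0.51, 0.491, -0.49]
force: [0.4, 0.1, -0.6]
grip_width: 0.174
```

```bash
python3 look.py 7
```

```text
[582.50489748  -9.98505156 104.72900894] [ 0.43537601  0.12217004 -0.62901223] 6.15
```

View pics/c7.png

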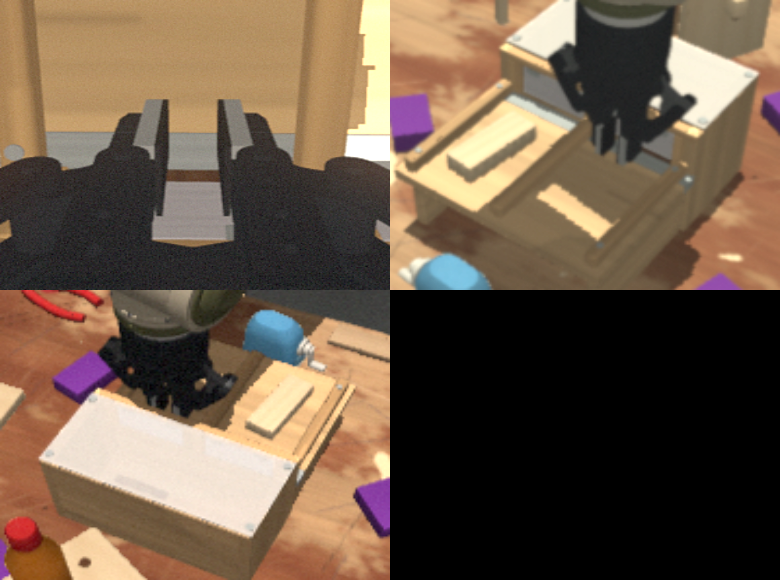

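The flap is visible again between the fingers, so the block has dropped. I'll draw straight back, then rise.

Call:
{"method": "jog_arm", "body": {"targets": [{"offset": [0, 0, 0.006], "yaw": 0}, {"offset": [0, 0, 0.014], "yaw": 0}, {"offset": [0, 0, 0.024], "yaw": 0}, {"offset": [0, 0, 0.036], "yaw": 0}, {"offset": [0, 0, 0.048], "yaw": 0}, {"offset": [0, 0, 0.06], "yaw": 0}, {"offset": [0, -0.012, 0.07], "yaw": 0}, {"offset": [0, -0.03, 0.08], "yaw": 0}, {"offset": [0, -0.05, 0.09], "yaw": 0}, {"offset": [0, -0.07, 0.1], "yaw": 0}, {"offset": [0, -0.085, 0.105], "yaw": 0}, {"offset": [0, -0.09, 0.105], "yaw": 0}]}}

```text
time_s: 7.3
eef_pos: [476.4, -6.0, 196.6]
ee_rot: [-0.508, 0.511, 0.492, -0.49]
force: [-0.7, -0.6, 0.1]
grip_width: 0.177
```

```bash
python3 look.py 8; python3 - <<'E'
import cv2,numpy as np
a=cv2.imread('pics/sc8.png')[190:300,290:420]; b=cv2.imread('pics/si8.png')[180:320,220:380]
cv2.imwrite('pics/d8.png',np.clip(np.hstack([cv2.resize(a,(400,340),interpolation=2),cv2.resize(b,(390,340),interpolation=2)])*1.5,0,255).astype(np.uint8))
E
```

```text
[476.3670547   -5.96752144 196.64286274] [-0.69270917 -0.55018849  0.10065865] 7.3
```

View pics/d8.png

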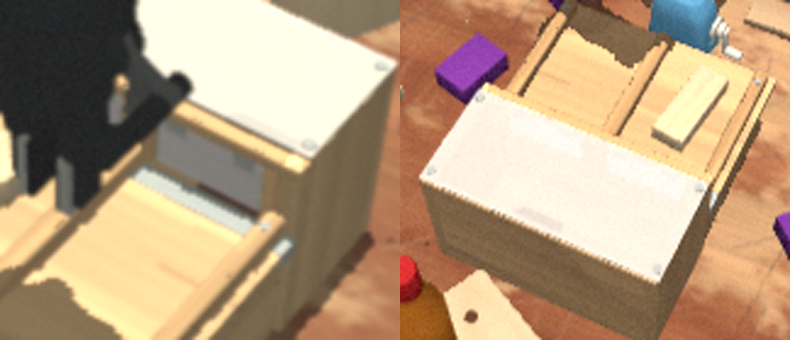

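View pics/wr8.png

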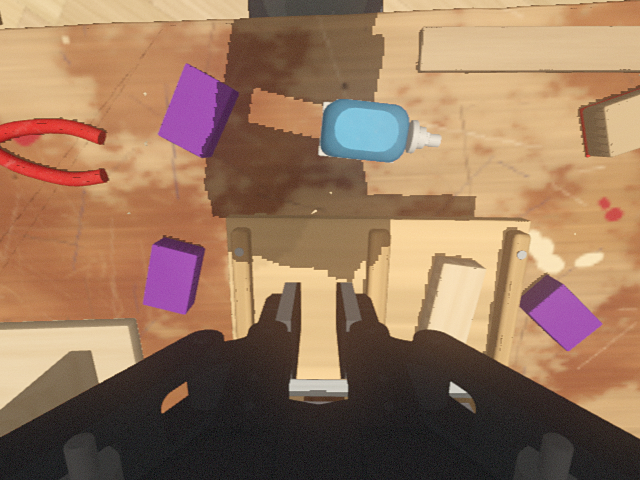

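The deck lane is clear. A small brown sliver shows at the right flap's lower edge, so I'll check that the flap is shut by moving the gripper out of the view.

Call:
{"method": "jog_arm", "body": {"targets": [{"offset": [0, -0.02, 0.0], "yaw": 0.1}, {"offset": [0, -0.05, 0.0], "yaw": 0.2}, {"offset": [0, -0.08, 0.0], "yaw": 0.32}, {"offset": [0, -0.1, 0.0], "yaw": 0.44}, {"offset": [0, -0.12, 0.0], "yaw": 0.56}, {"offset": [0, -0.12, 0.0], "yaw": 0.68}, {"offset": [0, -0.12, 0.0], "yaw": 0.8}, {"offset": [0, -0.12, 0], "yaw": 0.92}, {"offset": [0, -0.12, 0], "yaw": 1.04}, {"offset": [0, -0.12, 0], "yaw": 1.16}, {"offset": [0, -0.12, 0], "yaw": 1.28}, {"offset": [0, -0.12, 0], "yaw": 1.4}]}}

```text
time_s: 8.45
eef_pos: [476.6, -5.9, 312.5]
ee_rot: [0.706, -0.706, -0.045, 0.045]
force: [-0.1, 0.0, -1.0]
grip_width: 0.177
```

```bash
python3 look.py 9; python3 - <<'E'
import cv2,numpy as np
a=cv2.imread('pics/sc9.png')[195:285,310:420]; b=cv2.imread('pics/wr9.png')
cv2.imwrite('pics/d9.png',np.clip(cv2.resize(a,(660,540),interpolation=2)*1.6,0,255).astype(np.uint8))
E
```

```text
[476.61398551  -5.94319135 312.48018952] [-0.0748574   0.01278488 -0.95605965] 8.45
```

View pics/d9.png

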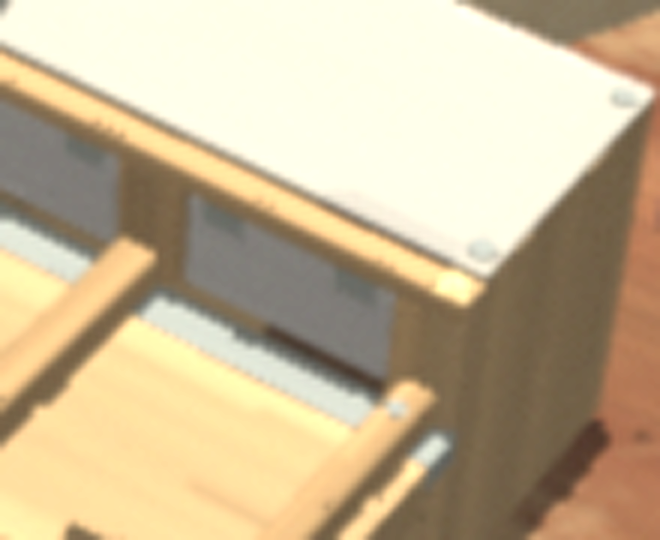

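View pics/wr9.png

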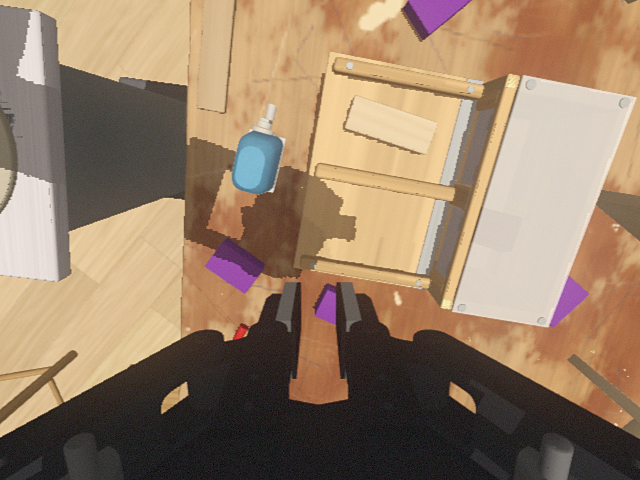

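```bash
python3 - <<'E'
from h import *
def st(x): 
    x=x.astype(float); lo,hi=np.percentile(x,35),np.percentile(x,99); return np.clip((x-lo)/(hi-lo)*255,0,255).astype(np.uint8)
w=cv2.imread('pics/wr9.png')[60:340,400:650]; b=cv2.imread('pics/si9.png')[170:330,215:380]; z=cv2.imread('pics/si3.png')[170:330,215:380]
f=lambda x:cv2.resize(x,(390,300),interpolation=2)
cv2.imwrite('pics/e9.png',np.vstack([np.hstack([f(st(w)),f(w)]),np.hstack([f(st(b)),f(st(z))])]))
E
```

```text
(no output)
```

View pics/e9.png

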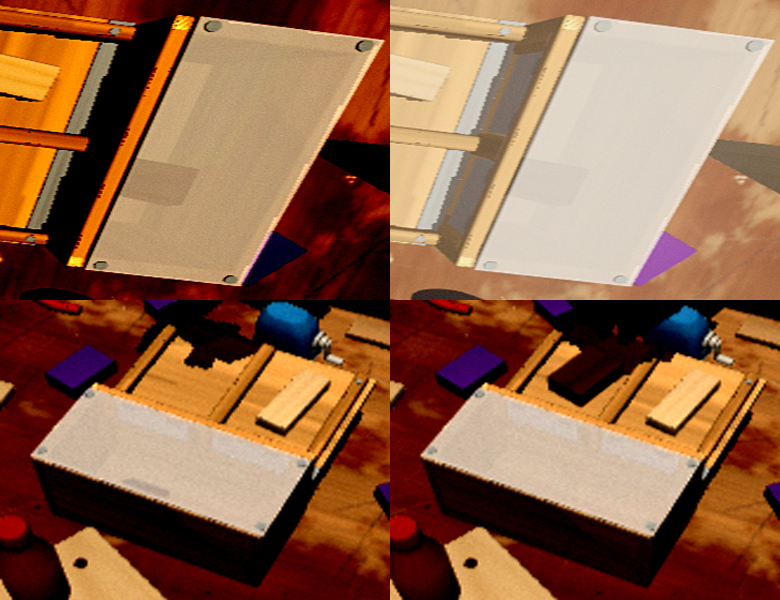

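```bash
python3 - <<'E'
from h import *
s=ctrl.sense(); c=cap('wrist','w10.png'); T=Tw(c,s); K=c['intrinsics']
P=np.array([[198,168],[182,206]])*[240/390,280/300]+[400,60]
B=bp(P,K,T,29); u=np.array([.9992,-.04]);n=np.array([.04,.9992])
for p in B: d=p[:2]-[610,31]; print('block far corners boxframe',d@u,d@n)
for d in ctrl.regions_of('wrist','long_offcut')[:1]:
    r=cv2.minAreaRect(cv2.findNonZero(d['region'].astype(np.uint8))); print('long',d['score'],bp(cv2.boxPoints(r),K,T,98).mean(0), '(was 531,85.3)')
print(s['time_s'],s['force'],np.abs(s['dq']).max())
for n_ in ['scene']:
    cap('scene','s10.png'); a=cv2.imread('pics/sc9.png').astype(int);b=cv2.imread('pics/s10.png').astype(int);print(np.abs(a-b)[195:285,310:420].mean())
E
```

```text
block far corners boxframe 105.12759638967759 -15.512174490854893
block far corners boxframe 107.53147345319151 -59.19484298760653
long 0.83 [530.80599141  85.3211456   98.        ] (was 531,85.3)
8.6 [-0.34455546  0.8895894   0.37850665] 0.03914108378325674
0.5761279461279462
```

The block lies flat on the box floor against the far wall, centred at about x≈+70 mm, y≈-37 mm in the box frame. Both flaps look shut, and the long offcut hasn't moved.

```bash
python3 -c "
from rig import ctrl
print(ctrl.finish_job())"
```

```text
the job is handed in; nothing more can be done
None
```

The short, thick offcut (the brown block in the right lane) is in the box and the job is handed in. I pushed it along its lane and under the right flap with nearly closed fingertips, without pinching or lifting it. Then I drew straight back and up. The job took about 8.6 s of the 38 s allowed.

Last checks before handing in:
- **Block:** through the clear roof it shows flat on the floor against the far wall, centred at about x +70 mm, y -37 mm in the box frame. My measurement put its far face at 105–107 mm, a few mm beyond the 100 mm wall, which I put down to measurement error.
- **Flaps:** both look shut, the same as before the push. The brown sliver under the right flap looks like the view through the gap beneath it. I judged the flaps only from the pictures and did not measure their angles.
- **Long offcut:** it measured within about 0.2 mm of where it lay at the start.
- **Forces:** the tool force read at most about 2 N after each push step, and the arm is clear of everything.

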